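# Centre the display coupe on its stand

## Task

The little steel coupe with the model ice-cream scoop has slipped off-centre and hangs over the rim of its round display stand. Tap it lightly with a fingertip until it stands upright in the middle of the stand's top, then draw the hand away. Do not take it between the fingers, lift it or tip it, do not push hard, and leave the other things on the serving board alone.

Things in the scene. Friction and masses are not known exactly. Their poses are not given: they have to be found in the camera images.
- coupe: Loose, wobbly steel coupe, about 140 g, 66 mm tall, round about z (up). Flat underside 30 mm across; foot 44 mm across (its widest) from 5 to 14 mm up; stem 12 mm, 20 to 27 mm up; bowl 38 mm, 36 to 48 mm up; fixed scoop ball 34 mm on top. Slides with dry friction if pushed at the foot, topples if pushed at the bowl. Origin: centre of underside. Starts 19 to 27 mm off centre, any direction.
- stand_top (a point): Centre of the flat round top of the fixed dark-wood display stand, at the surface the coupe stands on, 62 mm above the work surface. The top is a disc 84 mm across, 10 mm thick, on a 32 mm column. z up; the heading means nothing.
- board: Fixed white serving board, 360 mm (its x) by 500 mm (its y), 12 mm thick, that carries all of these things. Origin at the centre of its underside.
- cup_stack: Bystander: short stack of upside-down white paper cups, loose, 74 mm across at the bottom, 98 mm tall. Origin at the centre of the underside.
- tub: Bystander: empty white paper tub, loose, 80 mm across at the rim, 55 mm tall. Origin at the centre of the underside.
- dispenser: Bystander: black napkin dispenser, loose, 90 mm (its x) by 100 mm (its y), 115 mm tall with the napkin. Origin at the centre of the underside.
- scoop: Bystander: ice-cream scoop lying along its x, loose, 176 mm long, 42 mm high at the ball end (+x). The handle runs from -80 mm, the ball ends at +96 mm from the origin, which lies at the height of the board's top.
There are look-alikes about, which are no part of the job. Of the things shaped like the coupe, the steel one is meant.

How it is judged:
At the end, for the whole second after the job is handed in: The coupe stands upright (within 3 degrees) and at rest on the stand's top, its axis within 6 mm of the top's centre, and the hand touches nothing (horizontal distance between coupe and stand_top below 0.006 m and z of coupe in the frame of stand_top between -0.003 and 0.003 m and angle between coupe's own z axis and vertical below 0.05 rad and linear speed of coupe below 0.01 m/s).
It fails at once if the coupe is tipped by more than 17 degrees or knocked over (angle between coupe's own z axis and vertical above 0.3 rad).
It fails at once if the coupe leaves the stand's top: lifted by more than 8 mm, or fallen off (z of coupe in the frame of stand_top above 0.008 m or z of coupe in the frame of stand_top below -0.01 m).
It fails at once if the coupe is pushed hard (more than 12 N) (contact force between the arm and coupe above 12 N).
It fails at once if the coupe is taken between the fingers (the grasp point comes within 20 mm of its axis, lower than its top) (horizontal distance between the grasp point and coupe below 0.02 m and z of the grasp point in the frame of coupe below 0.066 m).
It fails at once if a bystander (cup stack, tub, dispenser or scoop) is moved by more than 15 mm (distance of any of cup_stack, tub, dispenser, scoop from where it was at the start of the episode above 0.015 m).
It also fails if it takes over 38 s, if anything falls off the work surface, if the arm or the gripper's body presses on something with over 40 N, if the wrist force passes 120 N, or if a joint passes its speed limit or range.

## Robot

A 6-joint arm with a two-finger parallel gripper is mounted at the origin on the work surface. World frame = base frame: x ahead of the robot, y to its left, z up, the work surface at z = 0. Lengths are in m, angles in rad, forces in N, time in s.
With the tool pointing down it reaches from about 0.3 to 0.875 m from the base axis. Payload 6.4 kg.
Tool frame: the origin (TCP) lies between the finger pads; the fingertips stand 11 mm ahead of it and the grasp point (between the pads) lies 8 mm behind it; z points along the fingers, y is the direction in which the jaws open and shut (so a half turn about z gives the same grasp; the last joint's range is limited). The gripper opens to 88 mm and grips with 3 to 60 N. Pads are 18 mm wide; open, the fingers measure 123 mm over their backs; the gripper's body (75 mm by 187 mm) begins 45 mm behind the grasp point.
Start: joints at [1.075, 0.181, 1.607, -0, 1.354, -0.206], TCP at [0.164, 0.551, 0.25] pointing down, gripper open.
Joint ranges: [-2.99, 2.99], [-0.89, 2.07], [0.3, 2.58], [-1.14, 4.28], [0, 2.63], [-3.12, 3.12]. Speed limits (rad/s): [2.57, 2.57, 3.01, 3.14, 3.14, 3.14].

## Interface

Orientations are given as a unit quaternion [w, x, y, z].
In Python, from cell import ctrl, imaging gives the robot as it stands. The module is installed in compiled form; this text tells all that it offers.
- The arm moves only by the tool play_rows, never from a script. Its argument "motion" is a list of rows, each a list of 7 numbers: the turn, a rotation vector about the tool's x, y, z in rad, then the shift along the tool's x, y, z in m, then the closure, from 0 (fully open) to 1 (shut). A call has exactly 8 rows; each row shifts and turns the commanded pose from where the row before left it, along the tool's axes as they then stand; what a row does not reach is not made up. A row lasts 1/10 s, in which the tool goes at most 50 mm and 8.59 degrees, less where a joint would pass 70% of its speed; a pose out of reach is approached as far as the arm can. A call is refused whole if a number of a shift passes 0.05 or a number of a turn 0.15, either way. A call with a gripper value outside its range is refused whole. The fingers move at their own pace and stop on an object; "force" is the grip in N (left out, the last holds). Time passes only in rows, so rows that do not move let the fingers close, or fill a call up. It gives the time, the measured TCP pose, the force and the opening at its end, in the units of the state.
- ctrl.read_state(): the state, without advancing time (a new reading comes with each control period).
- imaging.capture(name): name is "scene" or "top"; returns a dict with "pixels" (400x640x3 uint8, red, green, blue), "intrinsics" (3x3 intrinsics, pixels), "extrinsics" (4x4, takes a point from camera to world coordinates). Camera axes: x right, y down, z forward; pixel columns grow to the right and rows downward; lengths in m; the calibration is good to about 2 mm. A picture is of the moment at which its call begins. There is no depth.
- ctrl.sign_off(): hands the job in, once; it reports no verdict.
Trained networks look in a picture, given as the dict that the camera call returned (one of the last four; its "shot" number tells which), for a name from the list of things; names that differ only in an ending like _2 or _b are one class to them, and where a whole thing is asked for, a point or a joint stands for the part that bears it (a point fixed in the world has none). Each returns a list of dicts, best first, with "conf" (0 to 1); they miss things now and then, are a little off and sometimes report something else, mostly with a low value. They report only what shows in the picture. A call takes as long as a camera call. They do not tell look-alikes from the thing itself.
- imaging.boxes_of(picture, name): "at" ([row, column] in pixels, amid what is visible of it).
- imaging.silhouettes(picture, name): "region" (400x640 bool, what is visible of it) and "at" ([row, column] in pixels, amid what is visible of it).
- imaging.mark_of(picture, name): "at" ([row, column] in pixels: a listed point, or the origin of a listed thing).
The state is a dict: "t": time; "joint_positions": joint angles; "qvel": joint speeds; "joint_torque": joint torques, N m; "eef_pos": TCP position; "eef_rot": TCP orientation; "force": force on the tool from outside, world axes, zero at the start; "wrist_torque": the same for the moment, N m; "gripper_width": finger opening in m.
Only numpy, scipy, OpenCV 4.12 (cv2) and the standard library are available. Lean on these libraries where they do the work, as an engineer would, in place of code of your own. Each camera call takes 0.05 s, during which the arm holds its last target.

## Working session

There is one attempt and no reset: what is moved stays moved. The work goes in short steps, Python scripts to look and compute and a tool call to move; the robot and the scene stay as the last step left them, time stands still between calls to the robot, and variables do not carry over. Pictures are saved under pics/ and viewed, and the job is handed in when it is done.

Besides the shell and the picture viewer there is one more tool, called after "Emit:" as name(argument=value, ...), one argument or row to a line, values as JSON. play_rows: Moves the arm, as the interface text tells. Its arguments: {"type":"object","properties":{"motion":{"type":"array"},"force":{"type":"number"}},"required":["motion"]}

```bash
mkdir -p pics; cat > h.py <<'E'
import numpy as np, cv2
from cell import ctrl, imaging
def save(p,n,crop=None,s=1):
    im=p["pixels"][:,:,::-1]
    if crop: r0,r1,c0,c1=crop; im=im[r0:r1,c0:c1]
    cv2.imwrite("pics/"+n,cv2.resize(im,None,fx=s,fy=s,interpolation=cv2.INTER_CUBIC))
def ray(p,at):
    K=np.array(p["intrinsics"]);T=np.array(p["extrinsics"])
    d=T[:3,:3]@np.linalg.solve(K,[at[1],at[0],1]); return T[:3,3],d/np.linalg.norm(d)
def atz(p,at,z):
    o,d=ray(p,at); return o+d*(z-o[2])/d[2]
def tri(p1,a1,p2,a2):
    o1,d1=ray(p1,a1);o2,d2=ray(p2,a2)
    s=np.linalg.lstsq(np.c_[d1,-d2],o2-o1,rcond=None)[0]
    q1=o1+s[0]*d1;q2=o2+s[1]*d2; return (q1+q2)/2,np.linalg.norm(q1-q2)
def proj(p,X):
    K=np.array(p["intrinsics"]);T=np.array(p["extrinsics"])
    c=T[:3,:3].T@(np.array(X)-T[:3,3]); u=K@c; return u[1]/u[2],u[0]/u[2]
E
python3 - <<'E'
from h import *
np.set_printoptions(precision=4,suppress=True)
a=imaging.capture("scene");b=imaging.capture("top")
save(a,"s0.png");save(b,"t0.png")
for p in(a,b):
    print(np.array(p["extrinsics"]),np.array(p["intrinsics"])[0])
    for n in["coupe","stand_top","cup_stack","tub","dispenser","scoop","board"]:
        print(n,[(np.round(d["at"],1),round(d["conf"],2)) for d in imaging.mark_of(p,n)][:5])
s=ctrl.read_state();print(s["t"],s["eef_pos"],s["eef_rot"],s["force"])
E
```

```text
[[-0.756   0.391  -0.525   0.9961]
 [ 0.6543  0.4283 -0.6232  0.5242]
 [-0.0188 -0.8146 -0.5797  0.5288]
 [ 0.      0.      0.      1.    ]] [434.6655   0.     321.391 ]
coupe [(array([272.1, 165.8]), 0.9), (array([167.4, 349.7]), 0.62), (array([197.9, 288.9]), 0.59), (array([301. , 219.1]), 0.56)]
stand_top [(array([197.5, 303.8]), 0.95), (array([278.8, 338.2]), 0.4)]
cup_stack [(array([229.3, 392.1]), 0.85)]
tub [(array([278.8, 341. ]), 0.78)]
dispenser [(array([208.3, 192.2]), 0.55)]
scoop [(array([176.4, 254. ]), 0.61)]
board [(array([218.4, 290.6]), 0.98)]
[[-0.0119 -0.9811  0.1929  0.4482]
 [-0.9997  0.0153  0.0165  0.0187]
 [-0.0191 -0.1927 -0.9811  0.7543]
 [ 0.      0.      0.      1.    ]] [384.4186   0.     310.7393]
coupe [(array([ 91.9, 300.8]), 0.8), (array([325.5, 401.7]), 0.8), (array([190.3, 347.7]), 0.72), (array([ 83., 358.]), 0.68)]
stand_top []
cup_stack [(array([258.4, 264.9]), 0.57)]
tub [(array([175.8, 254.8]), 0.72)]
dispenser [(array([135.1, 428.5]), 0.81)]
scoop [(array([215.4, 445. ]), 0.61), (array([132.4, 429.5]), 0.38)]
board [(array([198.6, 350.7]), 0.98)]
0.8 [0.1643 0.551  0.2497] [0.     0.1444 0.9895 0.    ] [-0.6652  0.5443 -0.7514]
```

View pics/s0.png

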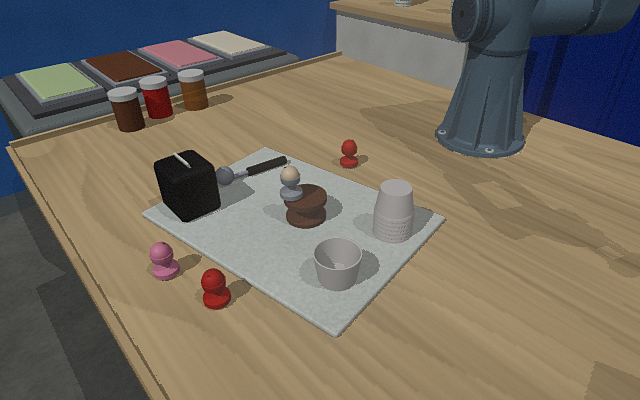

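View pics/t0.png

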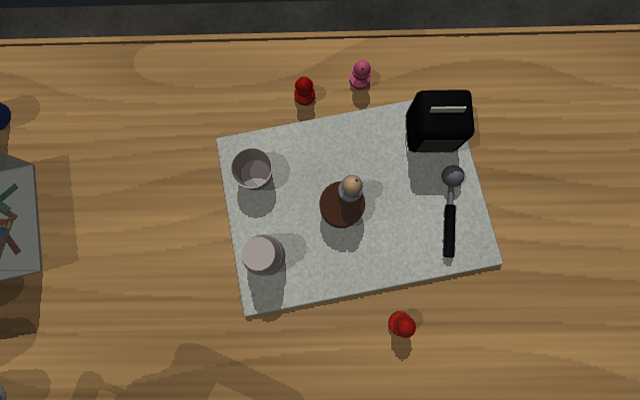

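The coupe candidates in the scene view (row, col) are red at (280,215), pink at (262,163), red at (153,349), and the steel one with a cream ball at (183,290). In the top view the steel one is at about (188,350). It is the only one standing on the dark stand and the only one in steel, so it is the one meant. I'll confirm that in an enlarged crop and measure.

```bash
python3 - <<'E'
from h import *
np.set_printoptions(precision=4,suppress=True)
a=imaging.capture("scene");b=imaging.capture("top")
A=cv2.resize(a["pixels"][150:240,240:350,::-1],None,fx=5,fy=5,interpolation=2)
B=cv2.resize(b["pixels"][155:245,300:390,::-1],None,fx=5,fy=5,interpolation=2)
B=cv2.resize(B[:, :250*2],(450,450))
A=A[:450,200-200:350]
cv2.imwrite("pics/c0.png",np.hstack([A,B]))
M={}
for k,p in(("s",a),("t",b)):
    for n in["coupe","stand_top"]:
        M[k,n]=[d["at"] for d in imaging.mark_of(p,n)]
        print(k,n,[np.round(x,1) for x in M[k,n]])
        S=imaging.silhouettes(p,n)
        for i,d in enumerate(S):
            r,c=np.nonzero(d["region"]); print("  sil",n,d["conf"],d["at"],r.min(),r.max(),c.min(),c.max(),len(r))
            cv2.imwrite(f"sil_{k}_{n}_{i}.png",d["region"].astype(np.uint8)*255)
near=lambda l,q:min(l,key=lambda x:np.hypot(x[0]-q[0],x[1]-q[1]))
cs=near(M["s","coupe"],(198,289));ct=near(M["t","coupe"],(190,348))
print("coupe tri",tri(a,cs,b,ct),"atz",atz(a,cs,.074),atz(b,ct,.074))
ss=near(M["s","stand_top"],(197,304));print("stand",atz(a,ss,.062),atz(a,ss,.074))
if M["t","stand_top"]:
    st=near(M["t","stand_top"],(200,342));print("tri",tri(a,ss,b,st),atz(b,st,.062))
for n in["cup_stack","tub","dispenser","scoop"]:
    x=imaging.mark_of(a,n);y=imaging.mark_of(b,n)
    if x and y: print(n,tri(a,x[0]["at"],b,y[0]["at"]))
E
```

```text
s coupe [array([168.5, 351.8]), array([197.3, 290.6]), array([273.2, 165.9]), array([302.6, 217.1])]
  sil coupe 0.89 [185.7, 288.1] 165 200 280 302 648
  sil coupe 0.84 [259.2, 161.9] 243 279 150 179 757
  sil coupe 0.82 [158.5, 351.6] 140 167 340 357 406
  sil coupe 0.64 [291.5, 215.1] 269 308 202 229 869
s stand_top [array([194.7, 303.8])]
  sil stand_top 0.7 [208.1, 307.6] 184 228 283 326 1459
t coupe [array([ 83.9, 359.2]), array([ 94.3, 302.6]), array([190.2, 347. ]), array([325.5, 401.6])]
  sil coupe 0.95 [326.0, 401.5] 311 337 388 415 568
  sil coupe 0.9 [75.0, 361.4] 61 87 349 370 448
  sil coupe 0.86 [186.3, 349.5] 175 201 338 362 531
  sil coupe 0.85 [88.1, 302.4] 76 104 294 314 490
t stand_top [array([203.6, 344.5])]
  sil stand_top 0.62 [207.3, 338.2] 182 227 318 364 1366
coupe tri (array([ 0.5969, -0.0377,  0.063 ]), np.float64(0.0035455522309778167)) atz [ 0.6072 -0.026   0.074 ] [ 0.5932 -0.0356  0.074 ]
stand [ 0.5727 -0.0303  0.062 ] [ 0.5836 -0.0161  0.074 ]
tri (array([ 0.5713, -0.0316,  0.0607]), np.float64(0.000729546144078022)) [ 0.5708 -0.0312  0.062 ]
cup_stack (array([0.482 , 0.1164, 0.0152]), np.float64(0.01238821389147912))
tub (array([0.6391, 0.1364, 0.0075]), np.float64(0.002307002227377626))
dispenser (array([ 0.721 , -0.2129,  0.0073]), np.float64(0.0008299717164358417))
scoop (array([ 0.5551, -0.2412,  0.0081]), np.float64(0.003250182973022008))
```

View pics/c0.png

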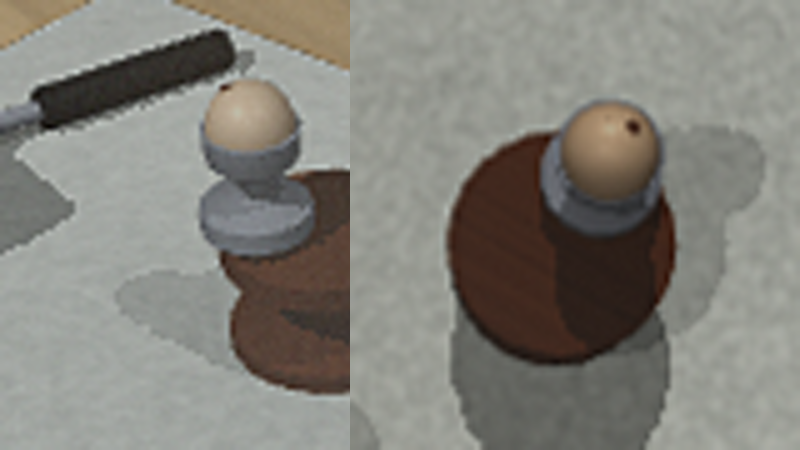

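The crop confirms it: a steel coupe with a cream ball, overhanging the stand's rim, upright. Next I'll refine the relative offset with a model fit to the silhouettes.

```bash
cat >> h.py <<'E'
from scipy.optimize import minimize
TH=np.linspace(0,2*np.pi,48,endpoint=False)
def circ(p,x,y,z,r):
    K=np.array(p["intrinsics"]);T=np.array(p["extrinsics"])
    P=np.c_[x+r*np.cos(TH),y+r*np.sin(TH),0*TH+z]
    c=(P-T[:3,3])@T[:3,:3]; u=c@K.T; return u[:,:2]/u[:,2:]
def render(p,x,y,prof,z0,S=4,win=None):
    r0,c0,h,w=win; m=np.zeros((h*S,w*S),np.uint8)
    cs=[circ(p,x,y,z0+z,r) for z,r in prof]
    for a,b in zip(cs[:-1],cs[1:]):
        q=cv2.convexHull(np.r_[a,b].astype(np.float32)).reshape(-1,2)
        cv2.fillPoly(m,[np.round(((q-[c0,r0]+.5)*S-.5)*16).astype(np.int32)],255,shift=4)
    return cv2.resize(m,(w,h),interpolation=cv2.INTER_AREA)/255.
COUPE=[(0,.015),(.005,.022),(.014,.022),(.020,.006),(.027,.006),(.036,.019),(.048,.019)]+[(.049+.017*np.sin(t),.017*np.cos(t)) for t in np.linspace(0,1.5,8)]
DISC=[(-.01,.042),(0,.042)]
def fit_coupe(p,mask,x0):
    r,c=np.nonzero(mask); win=(r.min()-12,c.min()-12,np.ptp(r)+25,np.ptp(c)+25)
    t=mask[win[0]:win[0]+win[2],win[1]:win[1]+win[3]].astype(float)
    f=lambda v:np.abs(render(p,v[0],v[1],COUPE,.062,win=win)-t).sum()/t.sum()
    s=minimize(f,x0,method="Nelder-Mead",options=dict(initial_simplex=np.array([x0,[x0[0]+.008,x0[1]],[x0[0],x0[1]+.008]]),xatol=1e-4))
    return s.x,s.fun
def coupe_now(p,guess):
    best=None
    q=proj(p,[guess[0],guess[1],.095])
    for d in imaging.silhouettes(p,"coupe"):
        if np.hypot(d["at"][0]-q[0],d["at"][1]-q[1])<35: 
            return fit_coupe(p,np.array(d["region"]),np.array(guess[:2]))
    return None
E
python3 - <<'E'
from h import *
np.set_printoptions(precision=4,suppress=True)
a=imaging.capture("scene");b=imaging.capture("top")
for p,k in((a,"s"),(b,"t")):
    print(k,"coupe",coupe_now(p,[.595,-.037]))
    # brown+coupe union
    im=cv2.cvtColor(p["pixels"],cv2.COLOR_RGB2HSV)
    px=p["pixels"].astype(int)
    brown=((px[:,:,0]-px[:,:,2])>15)&(px[:,:,0]<130)
    ref=proj(p,[.571,-.031,.062]); r,c=map(int,ref)
    win=(r-40,c-40,80,80); sub=brown[r-40:r+40,c-40:c+40]
    cm=[np.array(d["region"]) for d in imaging.silhouettes(p,"coupe") if np.hypot(d["at"][0]-r,d["at"][1]-c)<40]
    cm=cm[0][r-40:r+40,c-40:c+40] if cm else np.zeros_like(sub)
    ign=cv2.dilate(cm.astype(np.uint8),np.ones((3,3)))>0
    def f(v):
        m=render(p,v[0],v[1],[(0,.042),(-.010,.042)],.062,win=win)
        # ignore what lies below disc (column/base) : ignore model of base/column area
        base=render(p,v[0],v[1],[(-.010,.03),(-.05,.042)],.062,win=win)
        w=(~ign)&~((base>0)&(m<.5)&(m==0))
        return (np.abs(m-sub)*w).sum()/m.sum()
    s=min((minimize(f,x0,method="Nelder-Mead",options=dict(initial_simplex=[x0,np.add(x0,[.008,0]),np.add(x0,[0,.008])])) for x0 in([.571,-.031],[.575,-.027])),key=lambda s:s.fun)
    print(k,"stand",s.x,s.fun)
    o=p["pixels"].copy()
    for z in(.062,.052): cv2.polylines(o,[np.round(circ(p,*s.x,z,.042)*16).astype(np.int32)],True,(0,255,0),1,shift=4)
    cv2.imwrite(f"pics/fit_{k}.png",cv2.resize(o[r-45:r+45,c-45:c+45,::-1],None,fx=4,fy=4,interpolation=0))
x=cv2.imread("pics/fit_s.png");y=cv2.imread("pics/fit_t.png");cv2.imwrite("pics/fit.png",np.hstack([x,y]))
E
```

```text
s coupe (array([ 0.594 , -0.0431]), np.float64(0.06042780748663102))
s stand [ 0.5727 -0.0281] 0.0768098803362904
t coupe (array([ 0.595 , -0.0404]), np.float64(0.059029927760577916))
t stand [ 0.5731 -0.0266] 0.03277796412579194
```

View pics/fit.png

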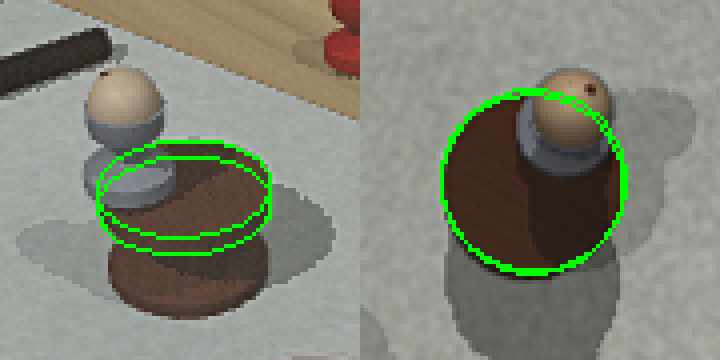

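Both views agree. The coupe is at about (0.5945, -0.042) and the stand's centre at about (0.573, -0.0273), so it is 26 mm off centre. I'll push along (-0.83, 0.56) with closed fingertips at foot height, leaning the tool back so the gripper body clears the scoop ball. First, the transit.

Emit:
play_rows(
  motion=[
    [0, 0, 0, -0.04, -0.03, 0, 1],
    [0, 0, 0, -0.04, -0.03, 0, 1],
    [0, 0, 0, -0.04, -0.03, 0, 1],
    [0, 0, 0, -0.04, -0.03, 0, 1],
    [0, 0, 0, -0.04, -0.03, 0, 1],
    [0, 0, 0, -0.04, -0.03, 0, 1],
    [0, 0, 0, -0.04, -0.03, 0, 1],
    [0, 0, 0, -0.04, -0.03, 0, 1],
  ],
  force=20,
)

```text
t: 2.8
eef_pos: [0.4033, 0.2279, 0.2501]
eef_rot: [0.0, 0.144, 0.99, 0.0]
force: [0.6, 0.5, 0.2]
gripper_width: 0.0262
```

Emit:
play_rows(
  motion=[
    [0, 0, 0, -0.04, -0.03, 0, 1],
    [0, 0, 0, -0.04, -0.03, 0, 1],
    [0, 0, 0, -0.04, -0.03, 0, 1],
    [0, 0, 0, -0.04, -0.03, 0, 1],
    [0, 0, 0, -0.04, -0.03, 0, 1],
    [0, 0, 0, -0.04, -0.03, 0, 1],
    [0, 0, 0, -0.04, -0.03, 0, 1],
    [0, 0, 0, 0, 0, 0, 1],
  ],
)

```text
t: 3.6
eef_pos: [0.613, -0.057, 0.2489]
eef_rot: [0.0, 0.147, 0.989, -0.001]
force: [-0.1, 0.8, -0.2]
gripper_width: 0.0005
```

Emit:
play_rows(
  motion=[
    [0, 0, 0.1, 0, 0, 0, 1],
    [0, 0, 0.1, 0, 0, 0, 1],
    [0, 0, 0.1, 0, 0, 0, 1],
    [0, 0.1, 0, 0, 0, 0, 1],
    [0, 0.1, 0, 0, 0, 0, 1],
    [0, 0.1, 0, 0, 0, 0, 1],
    [0, 0, 0, 0, 0, 0, 1],
    [0, 0, 0, 0, 0, 0, 1],
  ],
)

```text
t: 4.4
eef_pos: [0.6106, -0.0513, 0.249]
eef_rot: [-0.143, 0.287, 0.946, 0.043]
force: [0.1, -0.9, -0.2]
gripper_width: 0.0006
```

```bash
cat >> h.py <<'E'
from scipy.spatial.transform import Rotation as Ro
def R():
    s=ctrl.read_state(); q=s["eef_rot"]; return s,Ro.from_quat([q[1],q[2],q[3],q[0]]).as_matrix()
OFF=np.array([.009,0,.011])
def go(target):
    s,M=R(); lead=np.array(s["eef_pos"])+M@OFF
    return lead,M.T@(np.array(target)-lead)
E
python3 - <<'E'
from h import *
np.set_printoptions(precision=4,suppress=True)
s,M=R();print(M)
d=np.array([.573-.5945,-.0273+.042]);d/=np.linalg.norm(d);print(d, M[:2,0]/np.linalg.norm(M[:2,0]))
c=np.array([.5945,-.042]);q=c-d*.042
print(go([*q,.14])); print("down step",M.T@[0,0,-.0675], "along",M.T@[*d,0])
E
```

```text
[[-0.7941  0.5562 -0.245 ]
 [ 0.5316  0.8311  0.1635]
 [ 0.2946 -0.0004 -0.9556]]
[-0.8255  0.5644] [-0.831   0.5563]
(array([ 0.6007, -0.0448,  0.2411]), array([-0.0635, -0.0015,  0.0862]))
down step [-0.0199  0.      0.0645] along [0.9556 0.01   0.2946]
```

Emit:
play_rows(
  motion=[
    [0, 0, 0, -0.012, 0, 0.014, 1],
    [0, 0, 0, -0.012, 0, 0.014, 1],
    [0, 0, 0, -0.012, 0, 0.014, 1],
    [0, 0, 0, -0.012, 0, 0.014, 1],
    [0, 0, 0, -0.012, -0.001, 0.014, 1],
    [0, 0, 0, -0.003, 0, 0.016, 1],
    [0, 0, 0, 0, 0, 0, 1],
    [0, 0, 0, 0, 0, 0, 1],
  ],
)

```text
t: 5.2
eef_pos: [0.6387, -0.0716, 0.1484]
eef_rot: [-0.144, 0.287, 0.946, 0.043]
force: [0.8, -0.2, -0.4]
gripper_width: 0.0002
```

```bash
python3 - <<'E'
from h import *
np.set_printoptions(precision=4,suppress=True)
a=imaging.capture("scene");save(a,"s1.png",(100,280,200,400),4)
b=imaging.capture("top");save(b,"t1.png",(100,280,250,450),4)
print(coupe_now(a,[.594,-.042]),coupe_now(b,[.594,-.042]))
c=np.array([.5945,-.042]);d=np.array([-.8255,.5644]);q=c-d*.042
s,M=R();print(go([*q,.0725]),s["force"],s["t"])
for n in (a,b): print(proj(n,go([0,0,0])[0]))
E
```

```text
(array([ 0.5938, -0.0417]), np.float64(0.1302454315059357)) None
(array([ 0.6298, -0.0653,  0.1423]), array([-0.0202, -0.0007,  0.0669])) [0.0536 0.3423 0.0135] 5.4
(np.float64(161.64593884070175), np.float64(265.0813287163757))
(np.float64(159.51600499860285), np.float64(367.44174998910233))
```

View pics/s1.png

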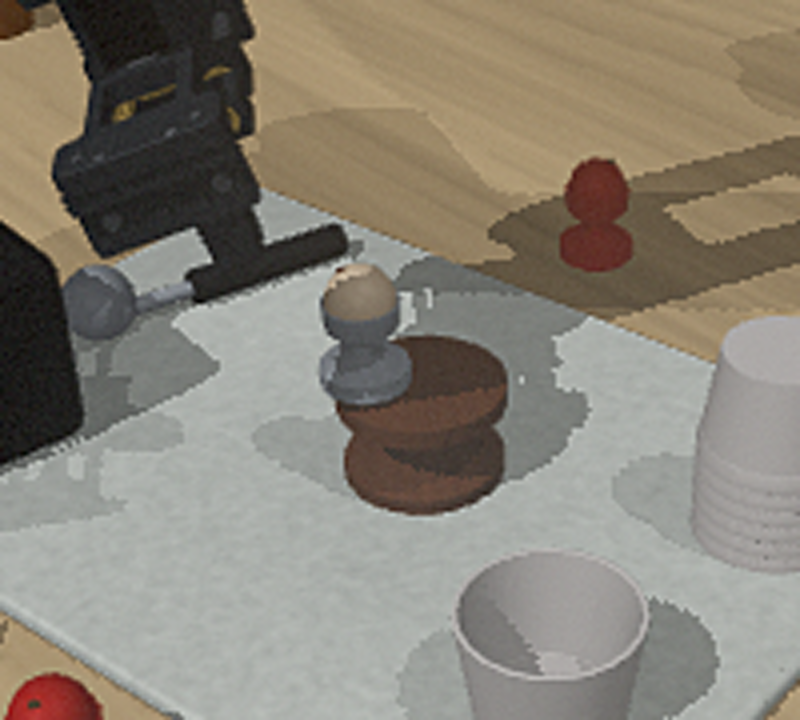

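View pics/t1.png

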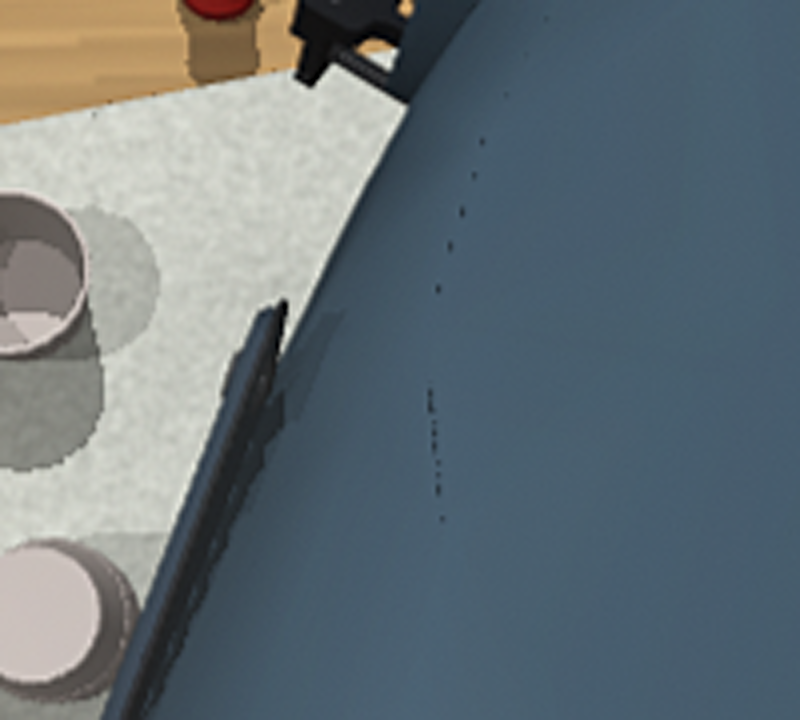

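The scene view shows the fingertip at about (162, 264), matching the projection, and the coupe unmoved at about (184, 290). The arm blocks the top view. Descending 20 mm short of contact.

Emit:
play_rows(
  motion=[
    [0, 0, 0, -0.003, 0, 0.01, 1],
    [0, 0, 0, -0.003, 0, 0.01, 1],
    [0, 0, 0, -0.003, 0, 0.01, 1],
    [0, 0, 0, -0.003, 0, 0.01, 1],
    [0, 0, 0, -0.003, 0, 0.01, 1],
    [0, 0, 0, -0.003, 0, 0.01, 1],
    [0, 0, 0, -0.002, -0.001, 0.007, 1],
    [0, 0, 0, 0, 0, 0, 1],
  ],
)

```text
t: 6.2
eef_pos: [0.637, -0.0721, 0.0774]
eef_rot: [-0.144, 0.287, 0.946, 0.043]
force: [0.2, -0.1, -0.4]
gripper_width: 0.0007
```

```bash
python3 - <<'E'
from h import *
np.set_printoptions(precision=4,suppress=True)
a=imaging.capture("scene");save(a,"s2.png",(130,250,220,350),5)
print(coupe_now(a,[.594,-.042]))
c=np.array([.5945,-.042]);d=np.array([-.8255,.5644])
s,M=R();print(go([*(c-d*.022),.0725]),s["force"],s["t"],"centre goal",go([*(np.array([.573,-.0273])-d*.022),.0725])[1])
print(M)
E
```

```text
(array([ 0.5933, -0.0428]), np.float64(0.055568972457018))
(array([ 0.6281, -0.0657,  0.0711]), array([0.0187, 0.0008, 0.0044])) [-0.8632 -1.016  -0.0757] 6.3 centre goal [0.0435 0.0011 0.0121]
[[-0.7939  0.5562 -0.2456]
 [ 0.5314  0.831   0.1644]
 [ 0.2956 -0.     -0.9553]]
```

View pics/s2.png

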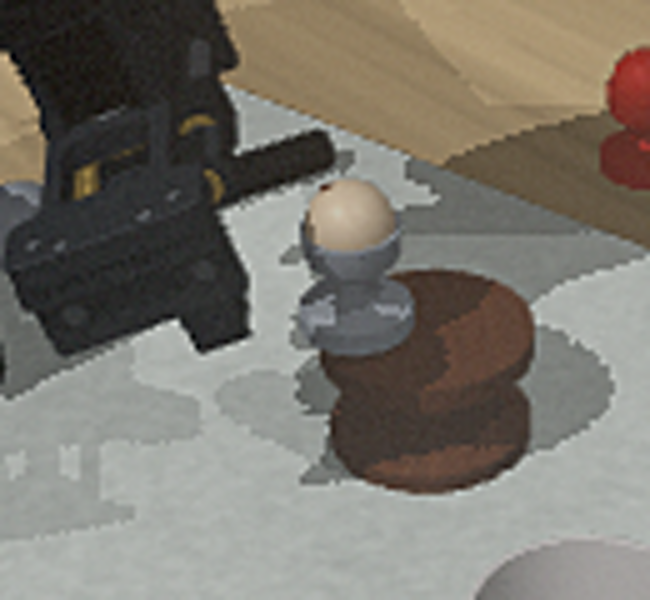

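The fingertip is level with the foot and about 19 mm short of it; the coupe hasn't moved. Now advancing slowly along the push line.

Emit:
play_rows(
  motion=[
    [0, 0, 0, 0.003, 0, 0.0009, 1],
    [0, 0, 0, 0.003, 0, 0.0009, 1],
    [0, 0, 0, 0.003, 0.001, 0.0009, 1],
    [0, 0, 0, 0.002, 0, 0.0006, 1],
    [0, 0, 0, 0.002, 0, 0.0006, 1],
    [0, 0, 0, 0.002, 0, 0.0006, 1],
    [0, 0, 0, 0.001, 0, 0.0003, 1],
    [0, 0, 0, 0.001, 0, 0.0003, 1],
  ],
)

```text
t: 7.1
eef_pos: [0.6236, -0.0615, 0.0792]
eef_rot: [-0.143, 0.287, 0.946, 0.043]
force: [-0.1, 0.1, -0.1]
gripper_width: 0.0002
```

Emit:
play_rows(
  motion=[
    [0, 0, 0, 0.001, 0, 0.0003, 1],
    [0, 0, 0, 0.001, 0, 0.0003, 1],
    [0, 0, 0, 0.001, 0, 0.0003, 1],
    [0, 0, 0, 0.001, 0, 0.0003, 1],
    [0, 0, 0, 0.001, 0, 0.0003, 1],
    [0, 0, 0, 0.001, 0, 0.0003, 1],
    [0, 0, 0, 0.001, 0, 0.0003, 1],
    [0, 0, 0, 0, 0, 0, 1],
  ],
)

```text
t: 7.9
eef_pos: [0.6175, -0.0574, 0.0792]
eef_rot: [-0.143, 0.287, 0.946, 0.043]
force: [-0.1, -0.5, -0.1]
gripper_width: 0.0005
```

```bash
cat > look.py <<'E'
from h import *
import sys
np.set_printoptions(precision=4,suppress=True)
n=sys.argv[1]; g=[float(sys.argv[2]),float(sys.argv[3])]
a=imaging.capture("scene");save(a,n+".png",(130,250,220,350),5)
f=coupe_now(a,g);print(f)
S=np.array([.5727,-.0281]) # scene-view stand
d=np.array([-.831,.556]);e=np.array([.556,.831])
s,M=R();L=go([0,0,0])[0]
print("lead",L,"F",s["force"],"t",s["t"])
if f is not None:
    v=S-f[0];print("remaining along",v@d,"side",v@e,"gap lead->foot",(f[0]-L[:2])@d-.022)
E
python3 look.py s3 .59 -.04
```

```text
(array([ 0.5897, -0.041 ]), np.float64(0.050638874168285934))
lead [ 0.6077 -0.0509  0.0714] F [-0.2455  0.4444 -0.837 ] t 8.0
remaining along 0.021308693629455543 side 0.0012804925971984689 gap lead->foot -0.0015659994398408011
```

View pics/s3.png

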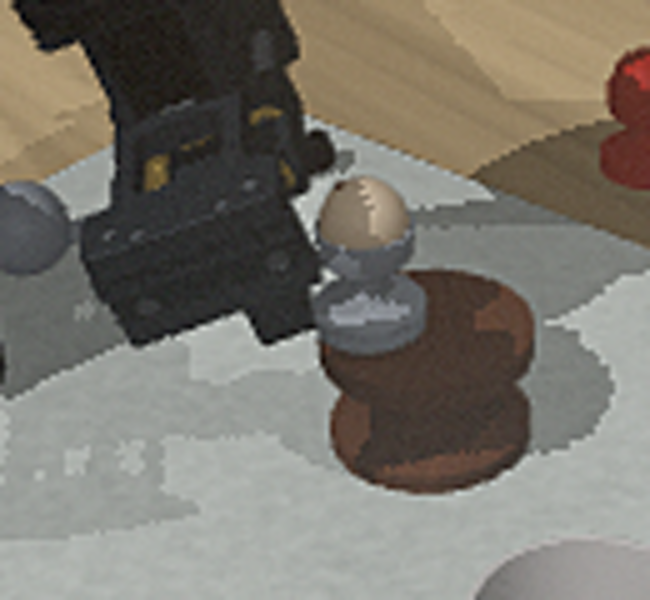

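The foot is in contact, the coupe has moved about 4.5 mm, is upright, and the force is negligible. About 21 mm remain. Continuing.

Emit:
play_rows(
  motion=[
    [0, 0, 0, 0.001, 0, 0.0003, 1],
    [0, 0, 0, 0.001, 0, 0.0003, 1],
    [0, 0, 0, 0.002, 0, 0.0006, 1],
    [0, 0, 0, 0.002, 0, 0.0006, 1],
    [0, 0, 0, 0.002, 0, 0.0006, 1],
    [0, 0, 0, 0.001, 0, 0.0003, 1],
    [0, 0, 0, 0.001, 0, 0.0003, 1],
    [0, 0, 0, 0, 0, 0, 1],
  ],
)

```text
t: 8.8
eef_pos: [0.6088, -0.0516, 0.0793]
eef_rot: [-0.143, 0.287, 0.946, 0.043]
force: [1.0, -0.8, 0.4]
gripper_width: 0.0003
```

```bash
python3 look.py s4 .583 -.035
```

```text
(array([ 0.5801, -0.0354]), np.float64(0.05980546549328393))
lead [ 0.599  -0.045   0.0715] F [-0.1681  0.5758 -0.0714] t 8.9
remaining along 0.010162742437076556 side 0.0019243528045177535 gap lead->foot -0.0008488833980749115
```

View pics/s4.png

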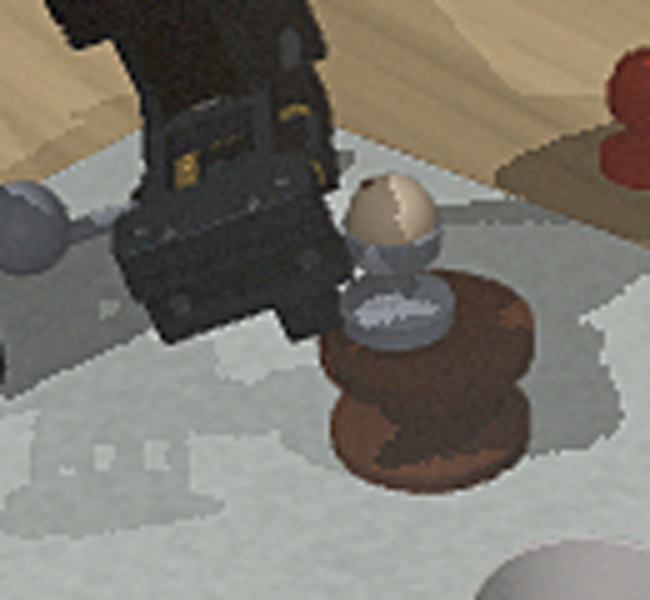

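Emit:
play_rows(
  motion=[
    [0, 0, 0, 0.001, 0, 0.0003, 1],
    [0, 0, 0, 0.002, 0, 0.0006, 1],
    [0, 0, 0, 0.002, 0, 0.0006, 1],
    [0, 0, 0, 0.002, 0, 0.0006, 1],
    [0, 0, 0, 0.001, 0, 0.0003, 1],
    [0, 0, 0, 0.001, 0, 0.0003, 1],
    [0, 0, 0, 0, 0, 0, 1],
    [0, 0, 0, 0, 0, 0, 1],
  ],
)

```text
t: 9.7
eef_pos: [0.6011, -0.0464, 0.0794]
eef_rot: [-0.143, 0.287, 0.946, 0.043]
force: [0.2, -0.7, 0.5]
gripper_width: 0.0003
```

```bash
python3 look.py s5 .575 -.030
```

```text
(array([ 0.5728, -0.0293]), np.float64(0.18125504226735414))
lead [ 0.5913 -0.0399  0.0716] F [-0.157   0.3908 -0.1743] t 9.8
remaining along 0.0007480494205478724 side 0.0009444552274701447 gap lead->foot -0.0007813958136196689
```

View pics/s5.png

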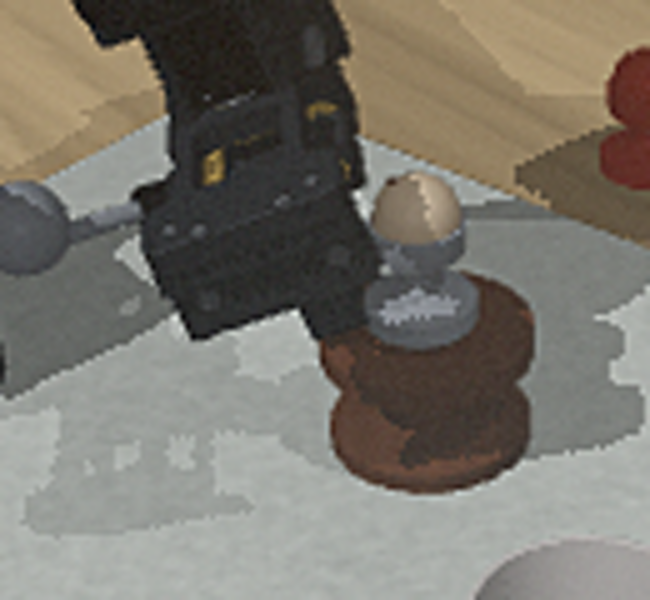

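The coupe looks close to centred and upright. I'll back off along the push line, rise, and swing clear so the top camera can check it.

Emit:
play_rows(
  motion=[
    [0, 0, 0, -0.002, 0, -0.0006, 1],
    [0, 0, 0, -0.005, 0, -0.0015, 1],
    [0, 0, 0, -0.01, 0, -0.003, 1],
    [0, 0, 0, -0.01, 0, -0.003, 1],
    [0, 0, 0, -0.01, 0, -0.003, 1],
    [0, 0, 0, 0.006, 0, -0.02, 1],
    [0, 0, 0, 0.012, 0, -0.04, 1],
    [0, 0, 0, 0.012, 0, -0.04, 1],
  ],
)

```text
t: 10.6
eef_pos: [0.6339, -0.0689, 0.1836]
eef_rot: [-0.144, 0.288, 0.946, 0.043]
force: [0.3, 0.1, 0.2]
gripper_width: 0.0005
```

Emit:
play_rows(
  motion=[
    [0, 0, 0, 0.01, 0, -0.04, 1],
    [0, 0, 0, 0, 0, -0.03, 1],
    [0, 0, 0, 0, -0.04, 0, 1],
    [0, 0, 0, 0, -0.04, 0, 1],
    [0, 0, 0, 0, -0.04, 0, 1],
    [0, 0, 0, 0, -0.04, 0, 1],
    [0, 0, 0, 0, -0.04, 0, 1],
    [0, 0, 0, 0, -0.03, 0, 1],
  ],
)

```text
t: 11.4
eef_pos: [0.5143, -0.2684, 0.2535]
eef_rot: [-0.143, 0.288, 0.946, 0.043]
force: [0.1, 0.0, 0.1]
gripper_width: 0.0004
```

```bash
python3 look.py s6 .573 -.028; python3 - <<'E'
from h import *
b=imaging.capture("top");save(b,"t6.png",(100,280,250,450),4)
f=coupe_now(b,[.573,-.028]);print(f, "rel stand(top view)", None if f is None else f[0]-[.5731,-.0266])
E
```

```text
(array([ 0.5707, -0.0312]), np.float64(0.053849232000492506))
lead [ 0.504  -0.263   0.2456] F [ 0.6525  0.0166 -0.0212] t 11.5
remaining along 4.1073174786492766e-05 side 0.003743307635462337 gap lead->foot 0.05145197063998321
(array([ 0.57362585, -0.0277261 ]), np.float64(0.039445521798462974)) rel stand(top view) [ 0.00052585 -0.0011261 ]
```

View pics/t6.png

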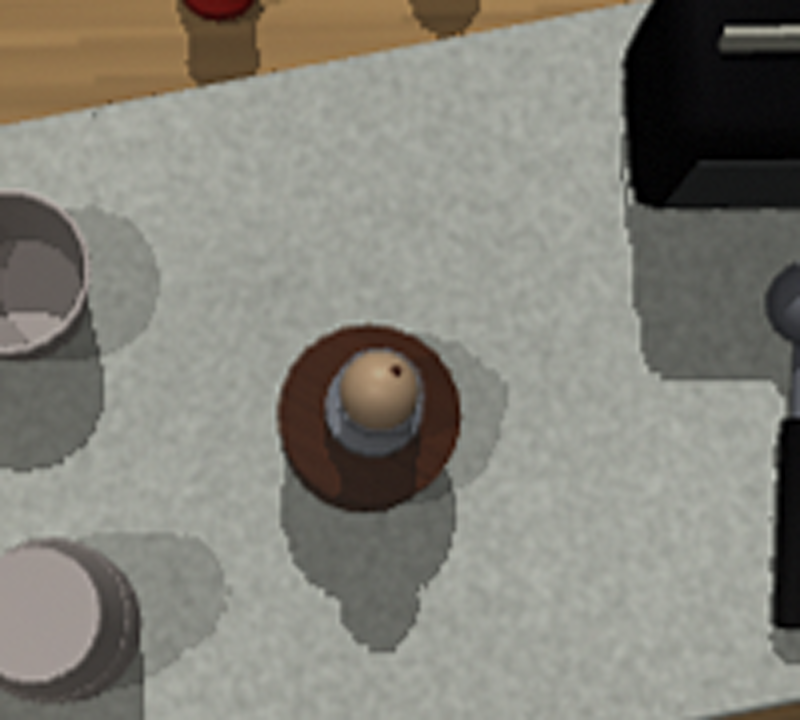

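View pics/s6.png

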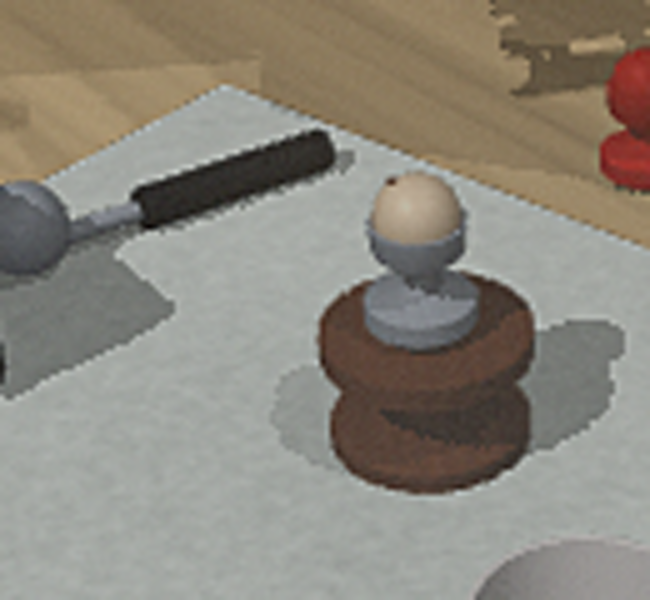

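The top view puts it 1.2 mm off centre; the scene view says 3.7 mm. I'll refit both the stand and the coupe from several fresh pictures.

```bash
python3 - <<'E'
from h import *
np.set_printoptions(precision=4,suppress=True)
for k in("scene","top"):
  for i in range(3):
    p=imaging.capture(k)
    f=coupe_now(p,[.573,-.028])
    r,c=map(int,proj(p,[.573,-.027,.062])); win=(r-45,c-45,90,90)
    px=p["pixels"].astype(int); brown=(((px[:,:,0]-px[:,:,2])>15)&(px[:,:,0]<130))[r-45:r+45,c-45:c+45]
    cm=[np.array(d["region"]) for d in imaging.silhouettes(p,"coupe") if np.hypot(d["at"][0]-r,d["at"][1]-c)<40]
    if not cm: continue
    ign=cv2.dilate(cm[0][r-45:r+45,c-45:c+45].astype(np.uint8),np.ones((3,3)))>0
    def f2(v):
        m=render(p,v[0],v[1],DISC,.062,win=win)
        base=render(p,v[0],v[1],[(-.010,.041),(-.05,.042)],.062,win=win)
        w=(~ign)&~((base>0)&(m==0))
        return (np.abs(m-brown)*w).sum()/m.sum()
    x0=np.array([.572,-.028])
    s=minimize(f2,x0,method="Nelder-Mead",options=dict(initial_simplex=[x0-.004,x0+[.006,0],x0+[0,.006]],xatol=1e-4))
    print(k,"coupe",f,"stand",s.x,s.fun,"off",f[0]-s.x,1e3*np.hypot(*(f[0]-s.x)))
    if i==0:
        o=cv2.resize(p["pixels"][r-45:r+45,c-45:c+45,::-1],None,fx=5,fy=5,interpolation=2)
        def ln(x,z,rad,col): cv2.polylines(o,[np.round((circ(p,*x,z,rad)-[c-45,r-45]+.5)*5*16).astype(np.int32)],True,col,1,shift=4)
        ln(s.x,.062,.042,(0,255,0));ln(s.x,.067,.022,(0,255,255));ln(s.x,.076,.022,(0,255,255))
        ln(f[0],.067,.022,(0,0,255));ln(f[0],.076,.022,(0,0,255))
        cv2.imwrite(f"pics/v_{k}.png",o[:400,50:450])
cv2.imwrite("pics/v.png",np.hstack([cv2.imread(f"pics/v_{k}.png") for k in("scene","top")]))
E
```

```text
scene coupe (array([ 0.5722, -0.03  ]), np.float64(0.07798176595478955)) stand [ 0.5727 -0.0281] 0.1686126256197876 off [-0.0005 -0.0019] 1.9768076397570404
scene coupe (array([ 0.5726, -0.0295]), np.float64(0.077159852705127)) stand [ 0.5724 -0.028 ] 0.16577119195099416 off [ 0.0002 -0.0015] 1.5301670181600617
scene coupe (array([ 0.5723, -0.0308]), np.float64(0.05622713917371229)) stand [ 0.5726 -0.0283] 0.1801276892944446 off [-0.0003 -0.0025] 2.556754345655164
top coupe (array([ 0.5739, -0.0276]), np.float64(0.05056797626799797)) stand [ 0.5728 -0.0266] 0.0387111625798359 off [ 0.0011 -0.001 ] 1.497420325160027
top coupe (array([ 0.5736, -0.0277]), np.float64(0.07577854671280278)) stand [ 0.5728 -0.0265] 0.039536992660671164 off [ 0.0009 -0.0012] 1.4923160012839851
top coupe (array([ 0.573 , -0.0267]), np.float64(0.09358499305233905)) stand [ 0.5728 -0.0265] 0.04074220255044027 off [ 0.0002 -0.0002] 0.29138001974113414
```

View pics/v.png

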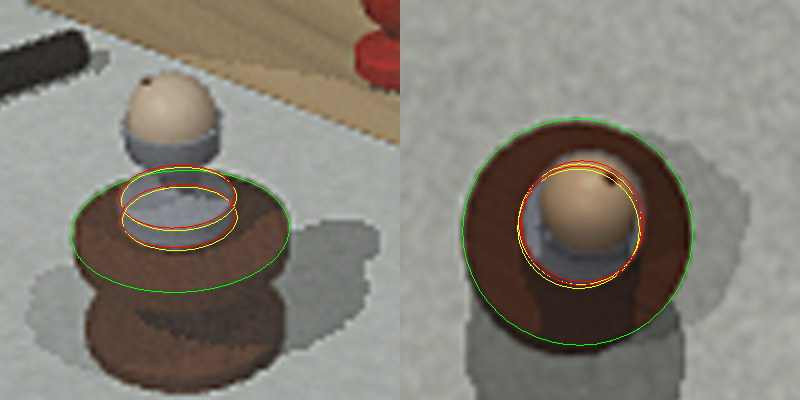

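The repeat fits put the coupe 0.3 to 2.6 mm off centre in both views, inside the 6 mm limit. It is upright and the hand is well clear. I'll confirm the bystanders haven't moved, then hand in.

```bash
python3 - <<'E'
from h import *
np.set_printoptions(precision=3,suppress=True)
b=imaging.capture("top")
for n in["cup_stack","tub","dispenser","scoop"]: print(n,[np.round(d["at"],1) for d in imaging.mark_of(b,n)][:2])
r=cv2.imread("pics/t0.png");d=np.abs(r.astype(int)-b["pixels"][:,:,::-1]).sum(2)
for n,(y,x) in dict(cup=(253,262),tub=(168,252),disp=(120,440),ball=(177,453)).items(): print(n,d[y-20:y+20,x-20:x+20].mean())
print(ctrl.read_state()["force"],ctrl.sign_off())
E
```

```text
cup_stack [array([254. , 264.7])]
tub [array([178.2, 254.7])]
dispenser [array([132.2, 430.7])]
scoop [array([216.5, 445.9])]
cup 11.586875
tub 8.99
disp 3.95625
ball 9.621875
the job is handed in; nothing more can be done
[ 0.456 -0.151 -0.091] None
```

The steel coupe now stands upright at the middle of the stand, and I've handed the job in. I slid it about 26 mm with the closed fingertips at foot height, in three slow pushes along one line. I then drew the hand back and up, about 0.25 m from the stand and 0.25 m above the work surface. The last move ended at about 11.4 s, well inside the 38 s limit.

**Centring:** the six repeat fits at the end put it 1.5 to 2.6 mm off centre in the scene view and 0.3 to 1.5 mm in the top view. The limit is 6 mm.

**Disagreement:** the first scene-view fit after I drew the hand back gave 3.7 mm, and the top view at that moment gave 1.2 mm. The repeat fits did not bear out the larger figure.

**Force:** every force reading stayed below about 1.5 N, which is sensor noise level. These were taken only at the ends of moves.

**Bystanders:** the network's marks for all four shifted by at most about 4 pixels (cup stack), about what the network itself scatters. The picture around the dispenser, tub, cups and scoop ball was also close to the starting one, so nothing appears to have moved. The scoop's handle was checked only by its mark.

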